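# Unlatch and slide off the dust extractor's filter lid

## Robot

A 6-joint arm with a two-finger parallel gripper is mounted at the origin on the work surface. World frame = base frame: x ahead of the robot, y to its left, z up, the work surface at z = 0. Lengths are in mm, angles in rad, forces in N, time in s.
With the tool pointing down it reaches from about 425 to 950 mm from the base axis. Payload 14.7 kg.
Tool frame: the origin (TCP) lies on the front face of the gripper's body, between the roots of the fingers; the fingertips stand 73 mm ahead of it and the grasp point (between the pads) lies 54 mm ahead of it; z points along the fingers, y is the direction in which the jaws open and shut (so a half turn about z gives the same grasp; the last joint's range is limited). The gripper opens to 85 mm and grips with 20 to 120 N. Pads are 22 mm wide; open, the fingers measure 114 mm over their backs; the gripper's body (76 mm by 85 mm) begins 54 mm behind the grasp point. The pads swing forward as they close: fully open they stand 13 mm farther back than shut.
Start: joints at [1.284, 0.48, 1.596, -0, 1.065, -0.047], TCP at [154.356, 631.401, 303.897] pointing down, gripper open.
Joint ranges: [-2.75, 2.75], [-0.82, 2.05], [0.23, 2.67], [-1.56, 4.7], [0.09, 2.69], [-2.92, 2.92]. Speed limits (rad/s): [1.89, 1.89, 2.39, 3.01, 3.01, 3.01].

## Interface

Orientations are given as a rotation vector (axis times angle).
In Python, from plant import robot gives the robot as it stands. The module is installed in compiled form; this text tells all that it offers.
- The arm moves only by the tool carry_out, never from a script. Its arguments are lists of equal length, an entry for each row: "linear": the shift along the tool's x, y, z in m, a list of three; "turn": the turn about the tool's z in rad; "fingers": the gripper command: -1 is shut, 1 is fully open, values between are in proportion. A call has 1 to 12 rows; each row is the pose to reach, as a shift and turn from the pose commanded when the call began, along the tool's axes at that moment; what a row does not reach only later rows make up. A row lasts 1/12 s, in which the tool goes at most 41.7 mm and 7.16 degrees, less where a joint would pass 70% of its speed; a pose out of reach is approached as far as the arm can. A call with a gripper value outside its range is refused whole. The fingers move at their own pace and stop on an object; the grip force is fixed at half the most. Time passes only in rows, so rows that repeat a pose let the fingers close. It gives the time, the measured TCP pose, the force and the opening at its end, in the units of the state.
- robot.get_obs(): the state, without advancing time (a new reading comes with each control period).
- robot.camera(name): name is "scene" or "top" or "wrist"; returns (picture, depth): 384x512x3 uint8, red, green, blue; 384x512 float32, mm along the optical axis (not along the pixel's ray), 0 where there is no reading.
- robot.calibration(name): a dict with "camera_matrix" (3x3 intrinsics, pixels), "rvec" (rotation vector, rad) and "tvec" (3), from world to camera coordinates, as OpenCV has them. Camera axes: x right, y down, z forward; pixel columns grow to the right and rows downward; lengths in mm; the calibration is good to about 2 mm. A picture is of the moment at which its call begins: read the wrist's pose just before it. calibration takes no time and is no camera call; for the wrist camera it gives the pose at the moment of the call.
- robot.close_job(): hands the job in, once; it reports no verdict.
The state is a dict: "clock": time; "q": joint angles; "joint_vel": joint speeds; "effort": joint torques, N m; "eef_pos": TCP position; "ee_rot": TCP orientation; "wrist_force": force on the tool from outside, world axes, zero at the start; "ft_torque": the same for the moment, N m; "grip_width": finger opening in mm.
Only numpy, scipy, OpenCV 4.12 (cv2) and the standard library are available. Lean on these libraries where they do the work, as an engineer would, in place of code of your own. Each camera call takes 0.05 s, during which the arm holds its last target.

## Task

The bench dust extractor's filter is due for a change, so open its filter bay: press the orange snap tab in with a fingertip until the yellow lid springs free, then push the lid by its thumb step off its seat and along the deck, out of its rails, so that it lies flat on the deck beyond the tab with the filter fully uncovered. Push it only, never pick it up or tilt it, and leave the other things on the bench alone.

Things in the scene. Friction and masses are not known exactly. Their poses are not given: they have to be found in the camera images.
- extractor: Blue and grey bench dust extractor, fixed, 190 (own x) x 375 (y) mm; level grey deck 125 mm above the bench. Origin on the bench on the lid's middle line, z up. The lid slides along the extractor's +y at x = 0. y = -0.160: end with hose port; +0.215: motor end. Filter well y -0.108 to -0.032; the shut lid covers y -0.111 to -0.027. A wall behind it (y -0.150 to -0.125) is 18 mm above deck.
- rail_end (a point): Point on the deck, x = 0, y = +0.020, where the two side rails end. The rails (from y = -0.150) stand 18 mm above the deck; their lips reach in to x = +-0.053 over the lid's side edges and hold it down. Beyond them, low 9 mm fences guide the lid on.
- deck_end (a point): Point on the deck, x = 0, y = +0.138, at the foot of the blue motor hump (30 mm above the deck), which stops the lid. From the seat to here the lid runs on two strips 4 mm above the deck.
- snap_tab (a joint): Sprung tongue in the deck in front of the lid: 0 = up (holding the lid), 0.085 rad = pressed right in. The lid is free from about 0.055 rad. It takes about 4 to 8 N and springs up again unless the lid lies over it (then it reads about 0.045).
- tab_pad (a point): Middle of the orange tab pad's top, 40 x 40 mm, at y = -0.002 of the extractor, 8 mm above the deck when up, sloping up towards the lid, which it blocks. Press straight down: it sinks 7 mm, to 1 mm above the deck. Spring pins then push the lid up to 10 mm along +y over the tab's edge, which keeps the tab down; a finger in the lid's way delays that until it lifts.
- lid: Yellow filter lid, loose, 120 (x) x 84 (y) x 8 mm, about 0.14 kg, axes as the extractor's. Origin: centre of its underside, 4 mm above the deck; at y = -0.069 of the extractor when shut. Its rear edge leaves the rails at y = +0.062; its front meets the hump at +0.096. Pushing takes up to about 6 N while the tab rubs under it, then about 1 N; it stays where it is left.
- lid_step (a point): Middle of the upright rear face of the lid's thumb step (60 mm wide, from the lid's top to 14 mm above it): 8 mm behind the lid's centre (to -y), 7 mm above the lid's top. The flat lid reaches 34 mm behind this face. Push it towards the extractor's +y with the fingertip a few mm above the lid's top. In front the step slopes down to the lid.
- spare_filter: New filter cassette, black frame with white pleats, 80 x 76 x 24 mm, on the bench; origin at the centre of its underside. Leave alone.
- screwdriver: Screwdriver with blue handle lying on the bench. Leave alone.
- oil_bottle: White bottle with blue cap, 48 mm diameter, 130 mm high, standing on the bench; origin at the centre of its underside. Leave alone.
- wood_block: Offcut of light wood, 45 x 90 x 30 mm, on the bench; origin at the centre of its underside. Leave alone.
There are look-alikes about, which are no part of the job. Leave any pink or red look-alike of the lid alone.

How it is judged (in metres and radians):
On the way, in this order (a step that is already met when the one before it is completed fails the run):
1. a finger presses the snap tab in (value of joint snap_tab above 0.045 rad and contact force between the fingers and snap_tab above 0.5 N), for 0.05 s.
2. the fingers push the released lid over the tab (y of lid in the frame of extractor above -0.04 m and contact force between the fingers and lid above 0.2 N), for 0.05 s.
At the end, for the whole second after the job is handed in: The lid lies flat (within 0.05 rad) and at rest on the deck's running strips, clear of the rails (its origin 60 to 102 mm along the extractor's +y, within 10 mm of its middle line), and the snap tab has sprung up again behind it (below 0.02 rad) (y of lid in the frame of extractor between 0.06 and 0.102 m and x of lid in the frame of extractor between -0.01 and 0.01 m and height (world z) of lid between 0.125 and 0.134 m and angle between lid's own z axis and vertical below 0.05 rad and linear speed of lid below 0.01 m/s and value of joint snap_tab below 0.02 rad); the robot touches nothing.
It fails at once if the lid is lifted or tilted (height (world z) of lid above 0.141 m or angle between lid's own z axis and vertical above 0.2 rad).
It fails at once if a bystander is disturbed (distance of any of spare_filter, screwdriver, oil_bottle, wood_block from where it was at the start of the episode above 0.02 m).
It also fails if it takes over 40 s, if anything falls off the work surface, if the arm or the gripper's body presses on something with over 40 N, if the wrist force passes 120 N, or if a joint passes its speed limit or range.

## Working session

There is one attempt and no reset: what is moved stays moved. The work goes in short steps, Python scripts to look and compute and a tool call to move; the robot and the scene stay as the last step left them, time stands still between calls to the robot, and variables do not carry over. Pictures are saved under pics/ and viewed, and the job is handed in when it is done.

Besides the shell and the picture viewer there is one more tool, called as name([rows], argument=value, ...), one row to a line, values as JSON. carry_out: Moves the arm, as the interface text tells. Its arguments: {"type":"object","properties":{"linear":{"type":"array","items":{"type":"array","items":{"type":"number"}}},"turn":{"type":"array","items":{"type":"number"}},"fingers":{"type":"array","items":{"type":"number"}}},"required":["linear","turn","fingers"]}

```bash
mkdir -p pics; cat > h.py <<'E'
import numpy as np, cv2
from plant import robot
def cam(n):
    c=robot.calibration(n); p,d=robot.camera(n)
    return p,d,np.array(c["camera_matrix"],float),cv2.Rodrigues(np.array(c["rvec"],float))[0],np.array(c["tvec"],float).ravel()
def pts(d,K,R,t):
    v,u=np.indices(d.shape); X=np.stack([(u-K[0,2])/K[0,0]*d,(v-K[1,2])/K[1,1]*d,d],-1)
    return (X-t)@R
E
python3 - <<'E'
from h import *
print(robot.get_obs())
for n in("scene","top"):
    p,d,K,R,t=cam(n); np.savez(n+".npz",p=p,d=d,K=K,R=R,t=t)
    cv2.imwrite(f"pics/{n}0.png",p[:,:,::-1]); print(n,(-R.T@t).round())
E
```

```text
{'clock': 0.0, 'q': array([ 1.28440397e+00,  4.80839527e-01,  1.59690044e+00,  7.85188992e-06,
        1.06511410e+00, -4.66295383e-02]), 'joint_vel': array([-5.76632402e-04, -1.15579381e-04, -1.69976700e-03,  1.37068128e-05,
       -1.26685688e-03,  1.06245444e-03]), 'effort': array([ 5.21741822e-03, -9.50640392e+01, -4.30191386e+01,  2.80226968e-04,
        1.20619891e-02,  7.76550024e-06]), 'eef_pos': array([154.25577654, 631.07632733, 303.25745043]), 'ee_rot': array([-3.75697154e-01, -3.11882929e+00,  1.95210058e-03]), 'wrist_force': array([-0.09464683,  0.56892319, -0.03682649]), 'ft_torque': array([-0.03704636, -0.00710205,  0.00539315]), 'grip_width': 85.38163754861418}
scene [1240.  251. 1003.]
top [390.  68. 914.]
```

View pics/scene0.png

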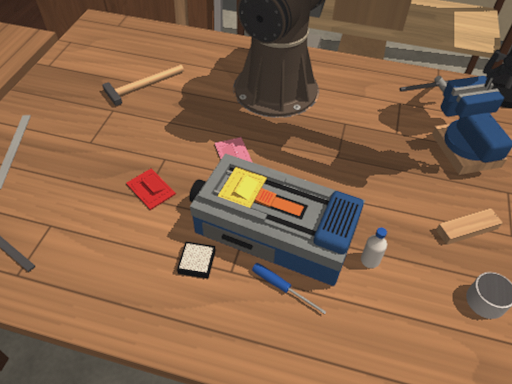

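View pics/top0.png

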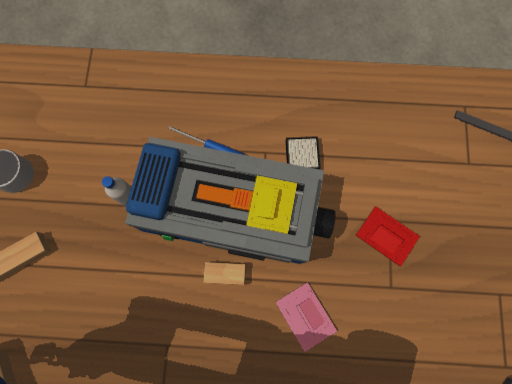

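The scene view shows the extractor with the lid at about (242,187), the tab at (280,205) and the hump at (340,220). In the top view the lid is at (272,204), the orange tab at (224,197) and the hump at (155,180). Extractor +y therefore points left in the top view. Next I measure the pose.

```bash
python3 - <<'E'
from h import *
for n in("top","scene"):
    z=np.load(n+".npz");p,d,K,R,t=[z[k] for k in"pdKRt"]
    P=pts(d,K,R,t); hsv=cv2.cvtColor(p,cv2.COLOR_RGB2HSV)
    H,S,V=[hsv[...,i].astype(int) for i in range(3)]
    C=-R.T@t
    def ray(uv,zz):
        q=np.array([(uv[0]-K[0,2])/K[0,0],(uv[1]-K[1,2])/K[1,1],1])@R
        return C+q*(zz-C[2])/q[2]
    for nm,m in(("yel",(H>24)&(H<34)&(S>180)&(V>120)),("ora",(H>3)&(H<15)&(S>200)&(V>150)&(P[...,2]>100)),("ext",(P[...,2]>100)&(P[...,2]<165)&(d>0))):
        m=m.astype(np.uint8)
        k,l,s,c=cv2.connectedComponentsWithStats(m); i=1+s[1:,4].argmax(); mm=l==i
        Q=P[mm]; 
        print(n,nm,s[i],"med z",np.percentile(Q[:,2],[5,50,95]).round(1))
        for zz in((137,) if nm!="ext" else(None,)):
            v,u=np.nonzero(mm)
            W=np.array([ray(a,zz)[:2] for a in zip(u,v)]) if zz else Q[:,:2]
            r=cv2.minAreaRect(W.astype(np.float32)); print("   rect",np.round(r[0],1),np.round(r[1],1),round(r[2],2),"centroid",W.mean(0).round(1))
    # hump
    m=(P[...,2]>149)&(P[...,2]<162)&(H>100)&(H<125)&(S>100)
    k,l,s,c=cv2.connectedComponentsWithStats(m.astype(np.uint8)); i=1+s[1:,4].argmax();Q=P[l==i]
    print("hump",cv2.minAreaRect(Q[:,:2].astype(np.float32)),Q.mean(0).round(1))
    cv2.imwrite(f"pics/{n}_z.png",cv2.resize(p[120:280,110:350] if n=="top" else p[140:290,170:380],None,fx=3,fy=3,interpolation=cv2.INTER_CUBIC)[:,:,::-1])
E
```

```text
top yel [ 247  176   50   58 2020] med z [134.6 137.2 149.2]
   rect [555.   45.6] [ 83.2 104.5] 81.84 centroid [554.1  46. ]
top ora [197 184  56  26 827] med z [123.3 126.7 134.8]
   rect [566.6 142.3] [107.6  38.3] 82.48 centroid [565.8 138.6]
top ext [  125   137   199   125 17014] med z [122.6 129.  154.9]
   rect [568.5 140.2] [375.5 191.1] 81.92 centroid [562.6 139.7]
hump ((587.6337890625, 286.4850769042969), (73.93106842041016, 144.916748046875), 81.15020751953125) [585.  285.1 153.9]Traceback (most recent call last):
  File "<stdin>", line 12, in <module>
ValueError: attempt to get argmax of an empty sequence
```

View pics/top_z.png

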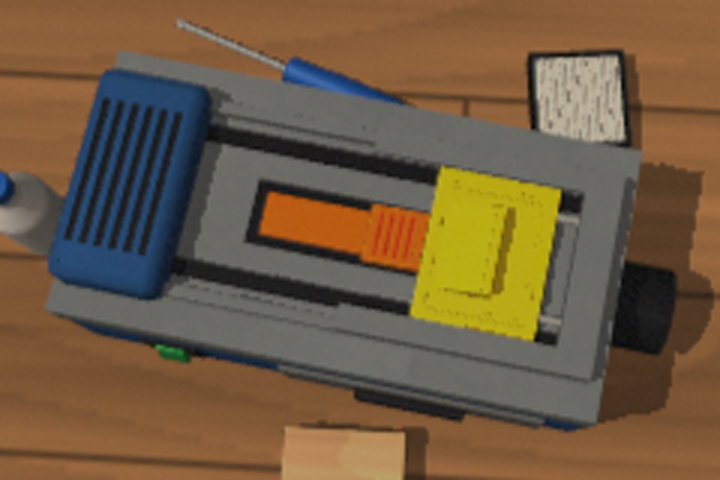

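The top view gives a consistent extractor heading of about 82° and an origin near (564.6,113). I'll cross-check with the scene camera and work out the move.

```bash
cat >> h.py <<'E'
TH=np.deg2rad(81.95); EY=np.array([np.cos(TH),np.sin(TH)]); EX=np.array([EY[1],-EY[0]]); O=np.array([564.7,113.3])
def ext(x,y): return O+EX*x+EY*y
def toext(w): w=np.asarray(w)[...,:2]-O; return np.stack([w@EX,w@EY],-1)
def rel(x,y,z,ob=None):
    ob=ob or robot.get_obs(); Rt=cv2.Rodrigues(np.array(ob["ee_rot"],float))[0]
    return Rt.T@(np.r_[ext(x,y),z]-ob["eef_pos"])/1000
def jawerr(ob=None):
    ob=ob or robot.get_obs(); Rt=cv2.Rodrigues(np.array(ob["ee_rot"],float))[0]
    a=np.arctan2(Rt[1,1],Rt[0,1]); b=np.arctan2(EX[1],EX[0]); e=(a-b+np.pi/2)%np.pi-np.pi/2
    return e # turn about tool z (down) needed
E
python3 - <<'E'
from h import *
z=np.load("scene.npz");p,d,K,R,t=[z[k] for k in"pdKRt"]
P=pts(d,K,R,t); hsv=cv2.cvtColor(p,cv2.COLOR_RGB2HSV);H,S,V=[hsv[...,i].astype(int) for i in range(3)]
for nm,m in(("yel",(H>22)&(H<35)&(S>150)&(V>120)&(P[...,2]>128)&(P[...,2]<141)),("ext",(P[...,2]>118)&(P[...,2]<165)),("ora",(H>3)&(H<15)&(S>200)&(P[...,2]>118)&(P[...,2]<140))):
    k,l,s,c=cv2.connectedComponentsWithStats(m.astype(np.uint8)); i=1+s[1:,4].argmax();Q=P[l==i]
    r=cv2.minAreaRect(Q[:,:2].astype(np.float32));print(nm,r,toext(r[0]),Q[:,2].mean())
z=np.load("top.npz")
print(rel(0,-2,220),jawerr(),ext(0,-2))
E
```

```text
yel ((552.5765380859375, 45.11399459838867), (84.97875213623047, 103.5494155883789), 81.93753814697266) [ -2.45542161 -69.21185279] 134.1711845039523
ext ((570.9486694335938, 137.8340606689453), (376.58367919921875, 194.01644897460938), 81.69940948486328) [ 2.7514149  25.16735422] 132.32320682184772Traceback (most recent call last):
  File "<stdin>", line 5, in <module>
ValueError: attempt to get argmax of an empty sequence
```

```bash
python3 - <<'E'
from h import *
print(rel(0,-2,250),jawerr(),ext(0,-2))
E
```

```text
[-0.52186726 -0.40744475  0.05375408] 1.4714711345186489 [564.41992556 111.31970752]
```

carry_out([
  [-0.03,-0.023,0],
  [-0.06,-0.047,0],
  [-0.09,-0.07,0],
  [-0.12,-0.093,0],
  [-0.15,-0.117,0],
  [-0.18,-0.14,0],
  [-0.21,-0.163,0],
  [-0.24,-0.187,0],
  [-0.27,-0.21,0],
  [-0.3,-0.233,0],
  [-0.33,-0.257,0],
  [-0.36,-0.28,0],
], turn=[0.12,0.24,0.36,0.49,0.61,0.73,0.86,0.98,1.1,1.22,1.34,1.471], fingers=[-1,-1,-1,-1,-1,-1,-1,-1,-1,-1,-1,-1])

```text
clock: 1.1
eef_pos: [438.2, 272.1, 303.8]
ee_rot: [-2.371, -2.061, 0.001]
wrist_force: [1.0, 1.1, -0.4]
grip_width: -0.1
```

```bash
python3 - <<'E'
from h import *
print(rel(0,-2,250),jawerr(),robot.get_obs())
E
```

```text
[-0.14162776  0.1474008   0.05378127] 0.0007380158304259865 {'clock': 1.1, 'q': array([ 4.96921232e-01,  2.93645128e-01,  1.90037257e+00, -5.62844262e-06,
        9.47909035e-01,  6.36685478e-01]), 'joint_vel': array([-0.87253617,  0.06088029, -0.09302789,  0.00251277,  0.02644879,
        0.63106036]), 'effort': array([ 10.76639146, -75.00274658, -36.88322425,  -0.08735683,
         0.19187231,  -2.30571382]), 'eef_pos': array([438.20171853, 272.10916333, 303.79181039]), 'ee_rot': array([-2.37107746e+00, -2.06086600e+00,  5.13822298e-04]), 'wrist_force': array([ 0.95394101,  1.10905222, -0.37332499]), 'ft_torque': array([ 0.02767952, -0.01035807, -0.03162228]), 'grip_width': -0.12293316817817954}
```

carry_out([
  [-0.024,0.025,0],
  [-0.047,0.049,0],
  [-0.071,0.074,0.01],
  [-0.094,0.098,0.02],
  [-0.118,0.123,0.035],
  [-0.142,0.147,0.05],
  [-0.142,0.147,0.05],
  [-0.142,0.147,0.05],
], turn=[0,0,0,0,0,0,0,0], fingers=[-1,-1,-1,-1,-1,-1,-1,-1])

```text
clock: 1.77
eef_pos: [564.5, 112.0, 252.6]
ee_rot: [-2.367, -2.064, 0.003]
wrist_force: [0.4, 0.2, -0.3]
grip_width: 0.0
```

```bash
python3 - <<'E'
from h import *
print(rel(0,-2,133+73),jawerr(),toext(robot.get_obs()["eef_pos"]))
for n in("scene","wrist","top"):
    p,d,K,R,t=cam(n); np.savez(n+"1.npz",p=p,d=d,K=K,R=R,t=t)
    if n=="scene": p=cv2.resize(p[120:290,170:390],None,fx=3,fy=3,interpolation=cv2.INTER_CUBIC)
    cv2.imwrite(f"pics/{n}1.png",p[:,:,::-1])
E
```

```text
[-0.0006483   0.00013545  0.04663323] 0.0037185177742882214 [-0.04079159 -1.32307516]
```

View pics/scene1.png

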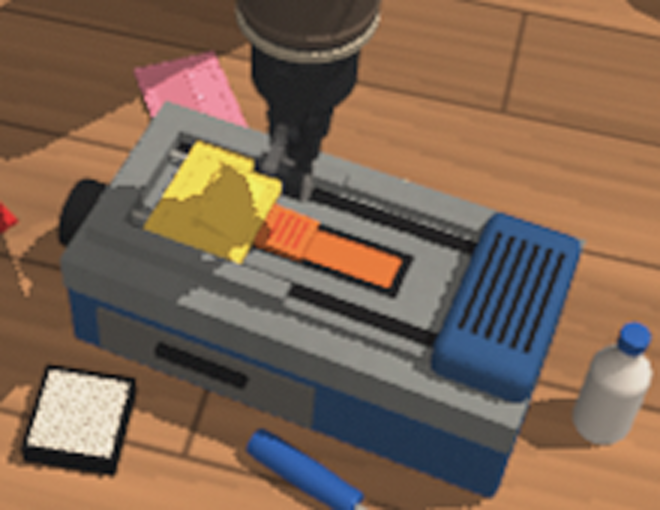

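View pics/wrist1.png

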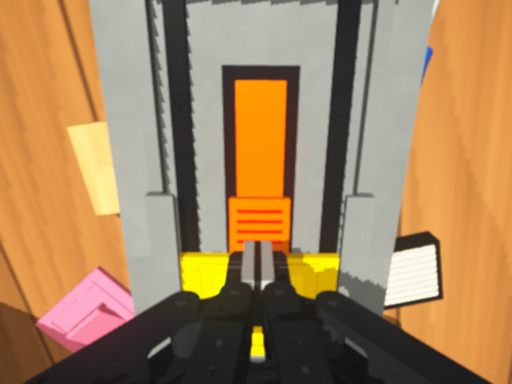

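The wrist view shows the shut fingers at (258,250), in line with the tab pad at (260,225). Now I go down, with the last part slow.

carry_out([
  [0,0,0.013],
  [0,0,0.026],
  [0,0,0.039],
  [0,0,0.039],
  [0,0,0.042],
  [0,0,0.045],
], turn=[0,0,0,0,0,0], fingers=[-1,-1,-1,-1,-1,-1])

```text
clock: 2.42
eef_pos: [564.5, 114.3, 209.7]
ee_rot: [2.364, 2.068, 0.002]
wrist_force: [-0.2, 0.1, 0.9]
grip_width: 0.1
```

carry_out([
  [0,0,0.002],
  [0,0,0.004],
  [0,0,0.006],
  [0,0,0.006],
], turn=[0,0,0,0], fingers=[-1,-1,-1,-1])

```text
clock: 2.75
eef_pos: [564.5, 113.5, 203.2]
ee_rot: [2.365, 2.067, 0.001]
wrist_force: [-1.4, 0.2, 4.7]
grip_width: -0.1
```

carry_out([
  [0,0,0.001],
  [0,0,0.002],
  [0,0,0.003],
  [0,0,0.0035],
], turn=[0,0,0,0], fingers=[-1,-1,-1,-1])

```text
clock: 3.08
eef_pos: [564.5, 113.4, 199.7]
ee_rot: [2.365, 2.067, 0.001]
wrist_force: [-0.4, -2.9, 3.8]
grip_width: -0.0
```

carry_out([
  [0,0,0.001],
  [0,0,0.0015],
  [0,0,0.0015],
  [0,0,0.0015],
], turn=[0,0,0,0], fingers=[-1,-1,-1,-1])

```text
clock: 3.42
eef_pos: [564.5, 113.4, 198.1]
ee_rot: [2.365, 2.067, 0.0]
wrist_force: [0.2, -4.1, 6.1]
grip_width: 0.0
```

```bash
python3 - <<'E'
from h import *
print(toext(robot.get_obs()["eef_pos"]))
for n in("scene","wrist"):
    p,d,K,R,t=cam(n)
    if n=="scene": p=cv2.resize(p[120:290,170:390],None,fx=3,fy=3,interpolation=cv2.INTER_CUBIC)
    cv2.imwrite(f"pics/{n}2.png",p[:,:,::-1])
E
```

```text
[-0.25299791  0.04861348]
```

View pics/scene2.png

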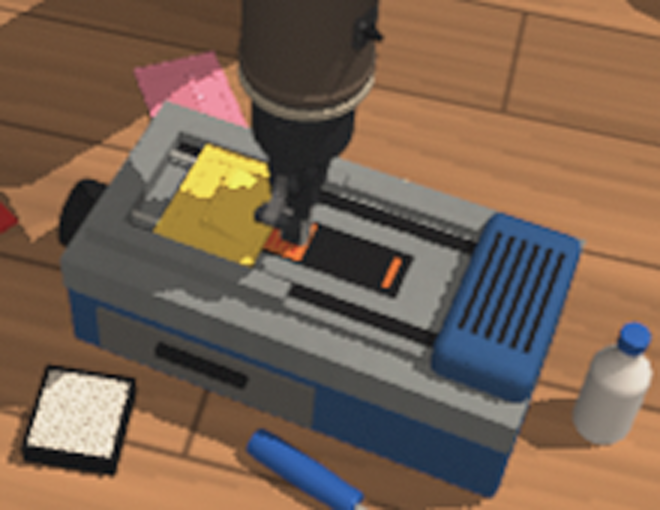

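View pics/wrist2.png

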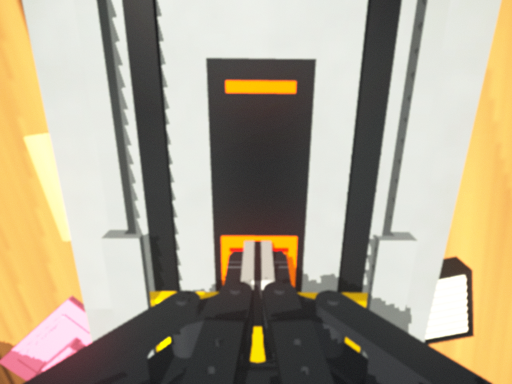

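The tab is down and the lid appears to have moved forward. I lift straight up and check.

carry_out([
  [0,0,-0.01],
  [0,0,-0.025],
  [0,0,-0.045],
  [-0.03,0,-0.06],
  [-0.065,0,-0.06],
  [-0.1,0,-0.06],
  [-0.11,0,-0.06],
  [-0.11,0,-0.06],
], turn=[0,0,0,0,0,0,0,0], fingers=[-1,-1,-1,-1,-1,-1,-1,-1])

```text
clock: 4.18
eef_pos: [549.2, 2.4, 258.5]
ee_rot: [2.368, 2.064, 0.0]
wrist_force: [-0.5, -0.5, 0.6]
grip_width: -0.1
```

```bash
cat >> h.py <<'E'
def lid(p,d,K,R,t):
    P=pts(d,K,R,t); hsv=cv2.cvtColor(p,cv2.COLOR_RGB2HSV);H,S,V=[hsv[...,i].astype(int) for i in range(3)]
    m=(H>22)&(H<36)&(S>150)&(V>60)&(P[...,2]>126)&(P[...,2]<158); E=toext(P)
    Q=P[m]; E=E[m]; s=Q[:,2]>143
    return dict(n=m.sum(),y=np.percentile(E[:,1],[1,99]).round(1),x=np.percentile(E[:,0],[1,99]).round(1),step_y=np.percentile(E[s][:,1],[2,98]).round(1) if s.any() else None,z=np.percentile(Q[:,2],[5,50,95]).round(1))
E
python3 - <<'E'
from h import *
ob=robot.get_obs();print(toext(ob["eef_pos"]),ob["eef_pos"],rel(0,-90,ob["eef_pos"][2]))
for n in("top","scene","wrist"):
    c=cam(n);p=c[0];print(n,lid(*c))
    if n=="top": p=cv2.resize(p[120:280,110:350],None,fx=3,fy=3,interpolation=cv2.INTER_CUBIC)
    if n=="scene": p=cv2.resize(p[120:290,170:390],None,fx=3,fy=3,interpolation=cv2.INTER_CUBIC)
    cv2.imwrite(f"pics/{n}3.png",p[:,:,::-1])
E
```

```text
[   0.22947913 -111.96147149] [549.24844471   2.40963433 258.52955593] [ 2.19621806e-02 -1.46667604e-04 -1.77751168e-06]
top {'n': np.int64(39), 'y': array([-90.5, -76.9]), 'x': array([ 8.2, 25.8]), 'step_y': None, 'z': array([134.6, 136.7, 138.4])}
scene {'n': np.int64(791), 'y': array([-101.4,  -18.8]), 'x': array([-51. ,  48.9]), 'step_y': array([-69.4, -56.4]), 'z': array([131.9, 134.9, 146.3])}
wrist {'n': np.int64(24459), 'y': array([-99.7, -17.6]), 'x': array([-52.4,  52.3]), 'step_y': array([-66.7, -43.1]), 'z': array([135.6, 137.5, 149.5])}
```

View pics/scene3.png

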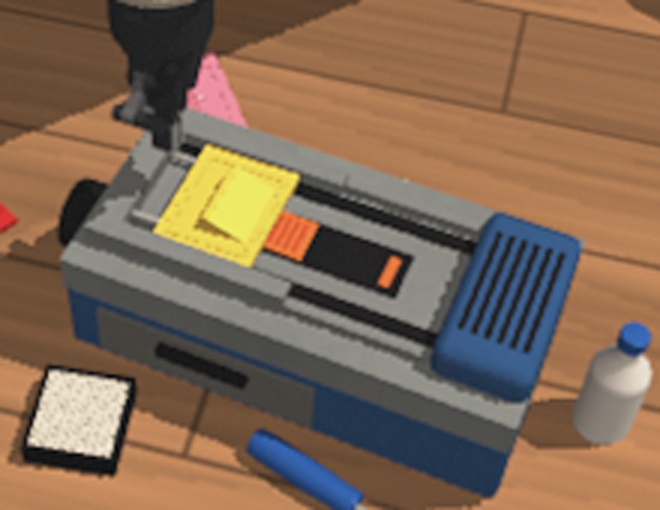

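View pics/wrist3.png

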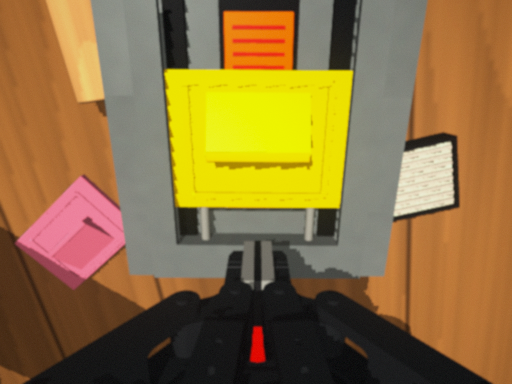

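The lid is released, with its centre at about -59 and the step face at about -67. I descend behind the step to a tip about 5 mm above the lid top.

carry_out([
  [0.012,0,0],
  [0.025,0,0.005],
  [0.025,0,0.018],
  [0.025,0,0.03],
  [0.025,0,0.038],
  [0.025,0,0.043],
  [0.025,0,0.043],
], turn=[0,0,0,0,0,0,0], fingers=[-1,-1,-1,-1,-1,-1,-1])

```text
clock: 4.92
eef_pos: [552.5, 30.2, 213.7]
ee_rot: [-2.363, -2.068, 0.002]
wrist_force: [-0.1, -0.0, 0.1]
grip_width: -0.1
```

```bash
python3 - <<'E'
from h import *
ob=robot.get_obs();print(toext(ob["eef_pos"]),ob["eef_pos"],ob["wrist_force"],jawerr())
E
```

```text
[ -0.48780928 -83.94625482] [552.46139734  30.24924286 213.73033765] [-0.06145973 -0.03881333  0.05051712] 0.007419902020666891
```

carry_out([
  [0.004,0,-0.001],
  [0.008,0,-0.001],
  [0.012,0,-0.001],
  [0.016,0,-0.001],
  [0.02,0,-0.001],
  [0.024,0,-0.001],
  [0.028,0,-0.001],
  [0.032,0,-0.001],
  [0.036,0,-0.001],
  [0.04,0,-0.001],
  [0.044,0,-0.001],
  [0.048,0,-0.001],
], turn=[0,0,0,0,0,0,0,0,0,0,0,0], fingers=[-1,-1,-1,-1,-1,-1,-1,-1,-1,-1,-1,-1])

```text
clock: 5.92
eef_pos: [559.3, 77.2, 215.8]
ee_rot: [-2.365, -2.068, 0.0]
wrist_force: [-0.6, -2.4, -0.4]
grip_width: 0.1
```

```bash
python3 - <<'E'
from h import *
ob=robot.get_obs();print(toext(ob["eef_pos"]),ob["eef_pos"],ob["wrist_force"],jawerr())
for n in("scene","wrist"):
    c=cam(n);p=c[0];print(n,lid(*c))
    if n=="scene": p=cv2.resize(p[120:290,170:390],None,fx=3,fy=3,interpolation=cv2.INTER_CUBIC)
    cv2.imwrite(f"pics/{n}4.png",p[:,:,::-1])
E
```

```text
[ -0.2715156  -36.46108082] [559.32525146  77.2362202  215.81599449] [-0.55664861 -2.35200002 -0.36610919] 0.00647662915086511
scene {'n': np.int64(597), 'y': array([-50.4,  24.2]), 'x': array([-52.5,  53.5]), 'step_y': array([-25. ,  -9.5]), 'z': array([132.5, 135.6, 149. ])}
wrist {'n': np.int64(30793), 'y': array([-55.2,  26.5]), 'x': array([-53.1,  52.9]), 'step_y': array([-22.5,   1.1]), 'z': array([136.4, 138. , 150.3])}
```

View pics/scene4.png

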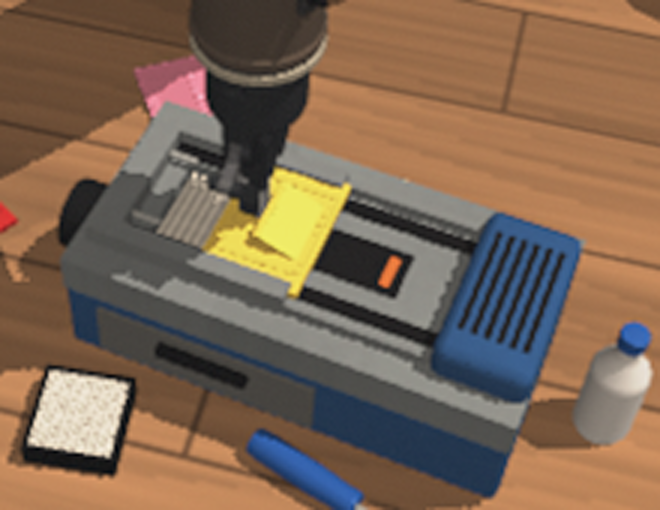

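View pics/wrist4.png

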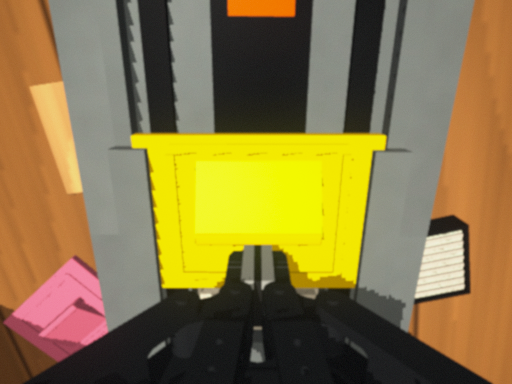

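The lid is now at about y = -15, straight and flat in its rails. I push on.

carry_out([
  [0.005,0,0],
  [0.01,0,0],
  [0.015,0,0],
  [0.02,0,0],
  [0.025,0,0],
  [0.03,0,0],
  [0.035,0,0],
  [0.04,0,0],
  [0.045,0,0],
  [0.05,0,0],
  [0.055,0,0],
  [0.06,0,0],
], turn=[0,0,0,0,0,0,0,0,0,0,0,0], fingers=[-1,-1,-1,-1,-1,-1,-1,-1,-1,-1,-1,-1])

```text
clock: 7.02
eef_pos: [567.4, 136.8, 215.9]
ee_rot: [-2.365, -2.068, 0.0]
wrist_force: [-0.9, -3.5, -2.0]
grip_width: -0.1
```

```bash
python3 - <<'E'
from h import *
ob=robot.get_obs();print(toext(ob["eef_pos"]),ob["eef_pos"],ob["wrist_force"],jawerr())
for n in("wrist",):
    c=cam(n);p=c[0];print(n,lid(*c))
    cv2.imwrite(f"pics/{n}5.png",p[:,:,::-1])
E
```

```text
[-0.62774713 23.67523403] [567.39385249 136.82985192 215.8902784 ] [-0.86178442 -3.53228958 -1.98423907] 0.006460507889160416
wrist {'n': np.int64(33357), 'y': array([ 4.3, 85.8]), 'x': array([-59.4,  57.4]), 'step_y': array([36.7, 58.5]), 'z': array([135.4, 137.2, 149.7])}
```

View pics/wrist5.png

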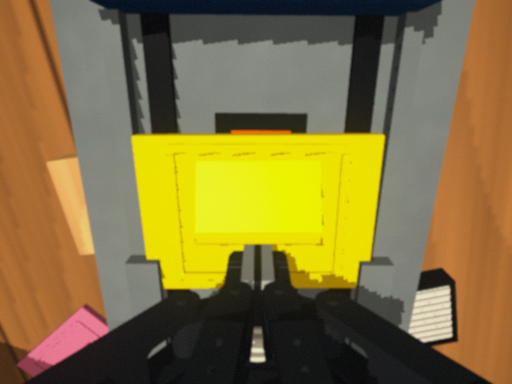

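Lid is at about y = +45, still straight. About 37 mm remain.

carry_out([
  [0.005,0,0],
  [0.01,0,0],
  [0.015,0,0],
  [0.02,0,0],
  [0.025,0,0],
  [0.029,0,0],
  [0.032,0,0],
  [0.035,0,0],
  [0.037,0,0],
  [0.037,0,0],
], turn=[0,0,0,0,0,0,0,0,0,0], fingers=[-1,-1,-1,-1,-1,-1,-1,-1,-1,-1])

```text
clock: 7.9
eef_pos: [572.4, 173.4, 215.9]
ee_rot: [-2.365, -2.068, -0.0]
wrist_force: [-0.1, -0.4, 0.4]
grip_width: 0.1
```

carry_out([
  [-0.006,0,0],
  [-0.012,0,-0.005],
  [-0.016,0,-0.03],
  [-0.016,0,-0.07],
  [-0.03,0,-0.1],
  [-0.06,0,-0.12],
  [-0.09,0,-0.12],
  [-0.12,0,-0.12],
  [-0.12,0,-0.12],
], turn=[0,0,0,0,0,0,0,0,0], fingers=[-1,-1,-1,-1,-1,-1,-1,-1,-1])

```text
clock: 8.65
eef_pos: [555.3, 49.5, 336.9]
ee_rot: [2.367, 2.064, -0.001]
wrist_force: [1.1, -0.2, 0.2]
grip_width: -0.1
```

```bash
python3 - <<'E'
from h import *
ob=robot.get_obs();print(toext(ob["eef_pos"]),ob["eef_pos"],ob["wrist_force"])
for n in("wrist","top","scene"):
    c=cam(n);p=c[0];print(n,lid(*c))
    P=pts(*c[1:]);hsv=cv2.cvtColor(p,cv2.COLOR_RGB2HSV);H,S=hsv[...,0],hsv[...,1]
    E=toext(P);m=(H<17)&(S>150)&(abs(E[...,0])<15)&(E[...,1]>-20)&(E[...,1]<20)
    if m.sum()>10:
        e=E[m][:,1];print("  tab z vs y",[(a,np.median(P[m][:,2][abs(e-a)<4]).round(1)) for a in(-16,-8,0,8,15)])
    if n=="scene": p=cv2.resize(p[120:290,170:390],None,fx=3,fy=3,interpolation=cv2.INTER_CUBIC)
    cv2.imwrite(f"pics/{n}6.png",p[:,:,::-1])
E
```

```text
[ -0.32770711 -64.50810678] [555.34198612  49.4734318  336.85715455] [ 1.10414581 -0.22611346  0.16655448]
wrist {'n': np.int64(9232), 'y': array([39.7, 79.3]), 'x': array([-59.6,  57.6]), 'step_y': array([72.9, 76.9]), 'z': array([134.8, 136.2, 149.2])}
  tab z vs y [(-16, np.float64(133.3)), (-8, np.float64(132.6)), (0, np.float64(132.2)), (8, np.float64(131.7)), (15, np.float64(124.8))]
top {'n': np.int64(66), 'y': array([38.5, 45.4]), 'x': array([-2.3, 57.8]), 'step_y': None, 'z': array([133.7, 136.8, 138.9])}
  tab z vs y [(-16, np.float64(133.4)), (-8, np.float64(132.8)), (0, np.float64(131.9)), (8, np.float64(131.5)), (15, np.float64(127.8))]
scene {'n': np.int64(1156), 'y': array([ 38.8, 121.2]), 'x': array([-58.1,  59.8]), 'step_y': array([71.9, 82.9]), 'z': array([131.3, 134.2, 146.3])}
  tab z vs y [(-16, np.float64(130.7)), (-8, np.float64(130.3)), (0, np.float64(128.8)), (8, np.float64(128.9)), (15, np.float64(122.5))]
```

View pics/scene6.png

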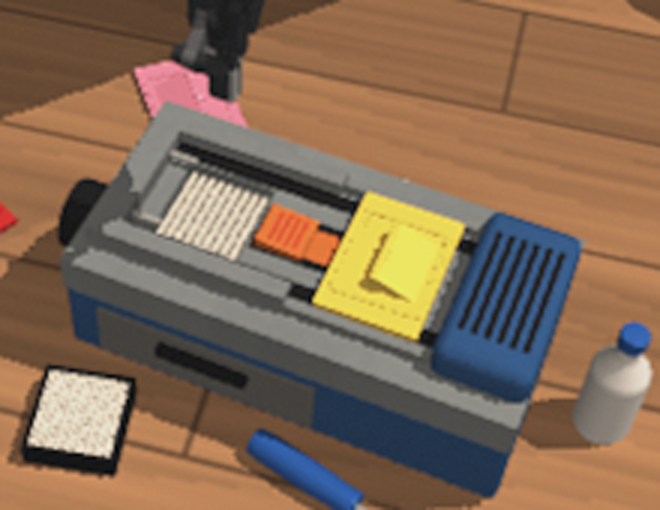

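View pics/wrist6.png

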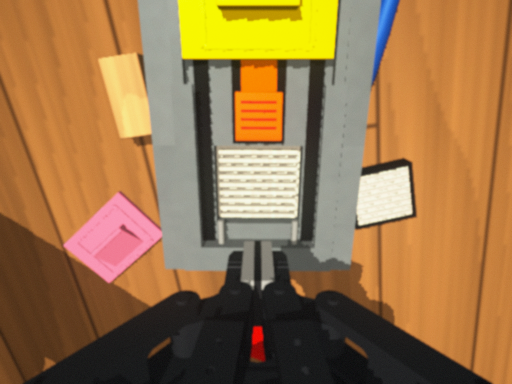

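Everything agrees: the lid spans y 39 to 121 (centre about 80) and lies flat, the tab is back up, and the filter is fully uncovered. The arm is clear, so I hand in.

```bash
python3 -c "
from plant import robot
print(robot.close_job())"
```

```text
the job is handed in; nothing more can be done
None
```

The filter bay is open, and I handed the job in about 9 s into the run; the hand-in reported no verdict. I pressed the snap tab in with the shut fingers until the lid sprang forward about 10 mm. Then I pushed the lid by its thumb step out of the rails, backed off and lifted clear.

- **Lid:** in the last scene picture it spans y = 39 to 121 mm of the extractor, so its centre is at about +80 mm (60 to 102 allowed). It is within about 1 mm of the middle line and looks flat and straight.
- **Lid height:** the wrist camera put the lid's top at 136 mm, where 137 is expected. The scene camera read 2–3 mm lower on both the lid and the tab, in line with the low heights it gave for the lid before the tab was pressed.
- **Snap tab:** it has sprung back up; the pad's middle measured 132 mm in the wrist and top views, where 133 is fully up.
- **Filter and bench:** the filter is fully uncovered. The spare filter, screwdriver and bottle look unmoved in the scene pictures. I did not measure them or the wood block, but the arm never went near them.

The only odd reading was a sideways force of up to about 4 N while pressing the tab, well under the limits. No check failed.

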